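# Put the washed two-tier lunch box back together on the drying board

### The job

The washed lunch box is dry: put it back together, from the bottom up, on the grey stone drying board. First stand the deep box squarely in the middle of the board, lengthwise along it; then fit the sealing lid, the shallow divided box and the top lid on it in that order, each fully home before the next, and last lay the cutlery case lengthwise in the hollow of the top lid, between its raised ends. Leave the other things on the desk where they are.

Things in the scene. Friction and masses are not known exactly. Their poses are not given: they have to be found in the camera images.
- board_top (a point): Fixed grey stone drying board, 210 x 110 x 8 mm, flat on the desk. This point: centre of its upper face. x along its length, z up.
- deep_box_mid (a point): Lower tier: plain white open box, no divider, outside 160 (x) x 56 (y) x 56 mm high, wall 3 mm, mouth 154 x 50, flat underside, about 130 g. Point: its centre, 28 mm above its underside. Upright. Every part may be fitted either way round (half a turn makes no difference).
- seal_lid_mid (a point): Sealing lid: light grey, 17 mm high, 50 g, lying foot down. Tapered foot 5 mm high (145 x 41 below, 151 x 47 mm above) drops into the deep box's mouth; flange 166 (x) x 62 (y) x 6 mm rests on its rim, gripped by the long edges; lip 6 mm high on top, inside 154 x 50. Point: centre, 8.5 mm above its underside; home, it is 31.5 mm above the deep box's point.
- divided_box_mid (a point): Upper tier: white open box with one cross wall inside, 41 mm high, 100 g: tapered foot 5 mm high (145 x 41 below, 151 x 47 mm above) under a body 160 (x) x 56 (y) x 36 mm, mouth 154 x 50. Point: its centre, 20.5 mm above the foot's underside. Upright. Foot goes inside the sealing lid's lip; home, this point is 24 mm above the sealing lid's point.
- top_lid_mid (a point): Top lid: dark grey, 16 mm high, 70 g, lying foot down: same tapered foot, flange 166 (x) x 62 (y) x 7 mm gripped by the long edges, and at each end a raised block 4 mm high; the hollow between the blocks is 134 mm long, open at the sides. Point: centre, 8 mm above its underside; home, it is 23.5 mm above the divided box's point.
- cutlery_case_mid (a point): Closed cutlery case: slim bar with rounded ends, light grey top, dark base, 116 (x) x 22 (y) x 14 mm high, 50 g, lying flat. Point: its centre, 7 mm above its underside; in the top lid's hollow it is 11 mm above the top lid's point.
- cream_jar_mid (a point): Bystander, loose: round white cream jar, diameter 48 mm, 36 mm high; this point is its centre. To be left alone.
- earbud_case_mid (a point): Bystander, loose: rounded pink earbud case, 56 x 46 x 24 mm; this point is its centre. To be left alone.
- tape_roll_mid (a point): Bystander, loose: small roll of amber tape lying flat, diameter 49 mm, 18 mm high; this point is its centre. To be left alone.
Not all that is in view belongs to the job. Leave any brown look-alike of the part that bears deep_box_mid alone.

How it is judged:
By the outcome, as a careful person would: the job done as asked, in the order asked, and still so for the second after the job is handed in, with the robot touching nothing.
It also fails if it takes over 141 s, if anything falls off the work surface, if the arm or the gripper's body presses on something with over 40 N, if the wrist force passes 120 N, or if a joint passes its speed limit or range.

### The arm

A 6-joint arm with a two-finger parallel gripper is mounted at the origin on the work surface. World frame = base frame: x ahead of the robot, y to its left, z up, the work surface at z = 0. Lengths are in mm, angles in rad, forces in N, time in s.
With the tool pointing down it reaches from about 400 to 925 mm from the base axis. Payload 12.5 kg.
Tool frame: the origin (TCP) lies at the centre of the arm's flange, where the gripper is bolted on; the fingertips stand 190 mm ahead of it and the grasp point (between the pads) lies 171 mm ahead of it; z points along the fingers, y is the line along which they close (so a half turn about z gives the same grasp; the last joint's range is limited). The gripper opens to 95 mm and grips with 3 to 60 N. Pads are 20 mm wide; open, the fingers measure 119 mm over their backs; the gripper's body (75 mm by 180 mm) begins 59 mm behind the grasp point.
Start: joints at [-1.231, 0.491, 1.559, -0, 1.092, -0.106], TCP at [269.506, -563.907, 404.761] pointing down, gripper open.
Joint ranges: [-3.1, 3.1], [-0.84, 2.19], [0.05, 2.79], [-1.13, 4.28], [0.06, 2.93], [-2.69, 2.69]. Speed limits (rad/s): [2.22, 2.22, 2.79, 3.14, 3.14, 3.14].

### API

Orientations are given as [roll, pitch, yaw] about the fixed x, y, z axes, in that order (R = Rz(yaw) Ry(pitch) Rx(roll)).
In Python, from cell import env, read_camera, search_frame, cut_out gives the robot as it stands. The module is installed in compiled form; this text tells all that it offers.
- The arm moves only by the tool move_arm, never from a script. Its argument "commands" is a list of rows, each a list of 3 entries, a list of its own where there are three numbers: the shift along the world's x, y, z normalised to -1 to 1, where 1 is 0.03 m, then the turn about the world's z normalised to -1 to 1, where 1 is 0.08 rad, then the opening, from -1 (shut) to 1 (fully open), so that 0 is half open. A call has 1 to 20 rows; each row shifts and turns the commanded pose from where the row before left it; what a row does not reach is not made up. A row lasts 1/12 s, in which the tool goes at most 41.7 mm and 7.16 degrees, less where a joint would pass 70% of its speed; a pose out of reach is approached as far as the arm can. A call with a number of a shift or a turn outside -1 to 1 is refused whole. A call with a gripper value outside its range is refused whole. The fingers move at their own pace and stop on an object; the grip force is fixed at half the most. Time passes only in rows, so rows that do not move let the fingers close. It gives the time, the measured TCP pose, the force, the opening and the grip force at its end, in the units of the state.
- env.state(): the state, without advancing time (a new reading comes with each control period).
- read_camera(name): name is "scene" or "side" or "wrist"; returns a dict with "image" (480x640x3 uint8, red, green, blue), "fx", "fy", "cx", "cy" (pixels), "rvec" (rotation vector, rad) and "tvec" (3), from world to camera coordinates, as OpenCV has them. Camera axes: x right, y down, z forward; pixel columns grow to the right and rows downward; lengths in mm; the calibration is good to about 2 mm. A picture is of the moment at which its call begins. There is no depth.
- env.job_done(): hands the job in; it is judged then, once.
Trained networks look in a picture, given as the dict that the camera call returned (one of the last four; its "shot" number tells which), for a name from the list of things; names that differ only in an ending like _2 or _b are one class to them, and where a whole thing is asked for, a point or a joint stands for the part that bears it (a point fixed in the world has none). Each returns a list of dicts, best first, with "confidence" (0 to 1); they miss things now and then, are a little off and sometimes report something else, mostly with a low value. They report only what shows in the picture. A call takes as long as a camera call. They do not tell look-alikes from the thing itself.
- search_frame(thing, picture): "at" ([column, row] in pixels, amid what is visible of it).
- cut_out(thing, picture): "region" (480x640 bool, what is visible of it) and "at" ([column, row] in pixels, amid what is visible of it).
The state is a dict: "t": time; "joints": joint angles; "qvel": joint speeds; "tau": joint torques, N m; "eef_pos": TCP position; "tcp_rot": TCP orientation; "ft_force": force on the tool from outside, world axes, zero at the start; "moment": the same for the moment, N m; "opening": opening from 0.0 (shut) to 1.0 (fully open); "grip_force": force on a finger pad.
Only numpy, scipy, OpenCV 4.12 (cv2) and the standard library are available. Lean on these libraries where they do the work, as an engineer would, in place of code of your own. Each camera call takes 0.05 s, during which the arm holds its last target. There are 200 camera calls.

## Working session

There is one attempt and no reset: what is moved stays moved. The work goes in short steps, Python scripts to look and compute and a tool call to move; the robot and the scene stay as the last step left them, time stands still between calls to the robot, and variables do not carry over. Pictures are saved under pics/ and viewed, at most 14 in all, crops included, and the job is handed in when it is done.

Besides the shell and the picture viewer there is one more tool, called after "Emit:" by a JSON object that holds its "api" and its "payload". move_arm: Moves the arm, as the interface text tells. Its arguments: {"type":"object","properties":{"commands":{"type":"array","items":{"type":"array"}}},"required":["commands"]}

```bash
mkdir -p pics; cat > h.py <<'E'
import numpy as np, cv2
from cell import env, read_camera, search_frame, cut_out
def save(p,n): cv2.imwrite('pics/'+n,cv2.cvtColor(p['image'],cv2.COLOR_RGB2BGR))
def cam(p):
    R=cv2.Rodrigues(np.array(p['rvec'],float))[0]; t=np.array(p['tvec'],float).ravel()
    K=np.array([[p['fx'],0,p['cx']],[0,p['fy'],p['cy']],[0,0,1.]]); return K,R,t
def ray(p,uv):
    K,R,t=cam(p); d=R.T@np.linalg.inv(K)@np.array([uv[0],uv[1],1.]); return -R.T@t,d/np.linalg.norm(d)
def atz(p,uv,z):
    c,d=ray(p,uv); return c+d*(z-c[2])/d[2]
def tri(obs):
    A=np.zeros((3,3));b=np.zeros(3)
    for p,uv in obs:
        c,d=ray(p,uv);M=np.eye(3)-np.outer(d,d);A+=M;b+=M@c
    return np.linalg.solve(A,b)
def proj(p,X):
    K,R,t=cam(p);q=K@(R@np.array(X,float)+t);return q[:2]/q[2]
E
python3 - <<'E'
from h import *
names="deep_box_mid seal_lid_mid divided_box_mid top_lid_mid cutlery_case_mid cream_jar_mid earbud_case_mid tape_roll_mid board_top".split()
P={n:read_camera(n) for n in("scene","side")}
for n in P: save(P[n],n+'0.png')
for th in names:
    for n in P:
        try: r=search_frame(th,P[n])
        except Exception as e: print(th,e); continue
        print(th,n,[(np.round(x['at']).tolist(),round(x['confidence'],2),atz(P[n],x['at'],20).round()[:2].tolist()) for x in r[:3]])
for n in P: print(n,ray(P[n],(320,240)))
print(env.state())
E
```

```text
deep_box_mid scene [([201.0, 233.0], 0.82, [540.0, -323.0]), ([108.0, 253.0], 0.58, [649.0, -484.0]), ([503.0, 312.0], 0.57, [605.0, 319.0])]
deep_box_mid side [([332.0, 192.0], 0.67, [541.0, -356.0]), ([299.0, 162.0], 0.58, [660.0, -534.0]), ([257.0, 306.0], 0.48, [661.0, 127.0])]
seal_lid_mid scene [([396.0, 320.0], 0.83, [677.0, 126.0]), ([301.0, 223.0], 0.73, [450.0, -121.0])]
seal_lid_mid side [([258.0, 307.0], 0.93, [658.0, 131.0])]
divided_box_mid scene [([279.0, 295.0], 0.94, [674.0, -104.0])]
divided_box_mid side [([270.0, 238.0], 0.95, [678.0, -121.0]), ([370.0, 274.0], 0.57, [425.0, 4.0]), ([332.0, 196.0], 0.36, [539.0, -332.0])]
top_lid_mid scene [([408.0, 250.0], 0.79, [478.0, 124.0])]
top_lid_mid side [([357.0, 311.0], 0.93, [451.0, 126.0])]
cutlery_case_mid scene [([300.0, 225.0], 0.78, [458.0, -122.0])]
cutlery_case_mid side [([366.0, 242.0], 0.95, [438.0, -118.0])]
cream_jar_mid scene [([348.0, 261.0], 0.9, [544.0, 6.0]), ([299.0, 224.0], 0.17, [455.0, -123.0])]
cream_jar_mid side [([321.0, 272.0], 0.88, [538.0, 7.0]), ([269.0, 272.0], 0.75, [657.0, 14.0])]
earbud_ca
[... 547 characters left out ...]
344379]))
{'t': 1.0, 'joints': array([-1.23060847e+00,  4.90920309e-01,  1.55889841e+00, -6.31733780e-06,
        1.09169916e+00, -1.05586184e-01]), 'qvel': array([ 1.11027810e-03, -1.68346719e-03, -6.89053334e-04, -1.68457086e-04,
       -6.86980142e-05, -1.55422067e-04]), 'tau': array([-2.02056144e-03, -6.12472415e+01, -2.58424920e+01,  6.92992983e-02,
        4.45510587e-02, -8.51578307e-06]), 'eef_pos': array([ 269.502184  , -563.91431688,  404.74886963]), 'tcp_rot': array([3.14151888e+00, 1.34561409e-05, 4.45776950e-01]), 'ft_force': array([-0.27128179,  0.33307981, -0.01989871]), 'moment': array([ 0.00430797,  0.01846223, -0.01276994]), 'grip_force': 0.0, 'opening': 1.0028958261913579}
```

View pics/scene0.png

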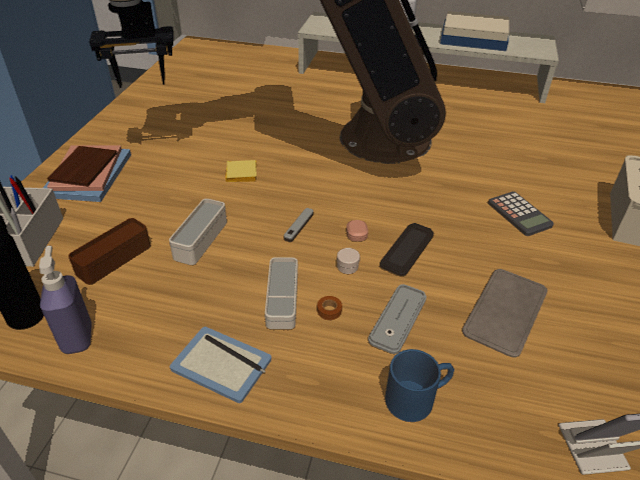

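View pics/side0.png

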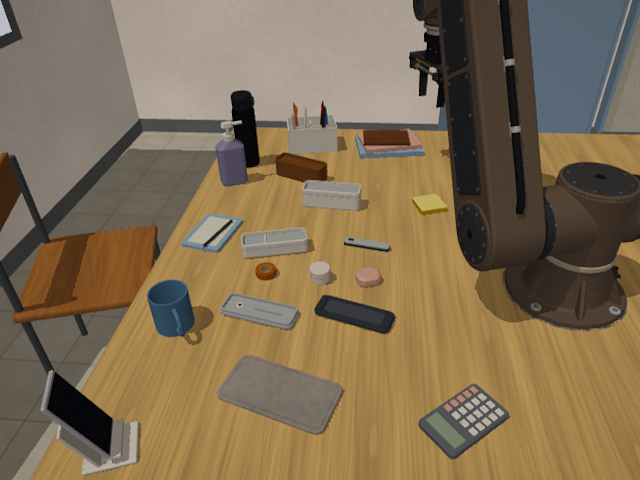

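The candidates for the deep box in the scene image are the white box at (201,232), the brown look-alike at (108,253) and the divided white box at (282,292). The plain white one at (201,232) fits the description. The seal lid is light grey at (397,318), the top lid dark at (408,249), the case at (299,224) and the board at (505,312). I'll fit poses by silhouette in both views.

```bash
cat >> h.py <<'E'
from scipy.optimize import minimize
# slabs: (length,width,zlow,zhigh) relative to the underside
SH={'deep_box_mid':[(160,56,0,56)],
'seal_lid_mid':[(145,41,0,1),(166,62,5,11),(160,56,11,17)],
'divided_box_mid':[(145,41,0,1),(160,56,5,41)],
'top_lid_mid':[(145,41,0,1),(166,62,5,12),(164,60,12,16)],
'cutlery_case_mid':[(116,22,0,14)],'board_top':[(210,110,0,8)]}
def corners(th,q):
    x,y,z,a=q;c,s=np.cos(a),np.sin(a);o=[]
    for L,W,z0,z1 in SH[th]:
        r=min(W/2,8) if th!='cutlery_case_mid' else 11
        for sx in(-1,1):
            for sy in(-1,1):
                for dz in(z0,z1):
                    for k in(0,.5,1):
                        f=k*np.pi/2;X=sx*(L/2-r+r*np.cos(f));Y=sy*(W/2-r+r*np.sin(f))
                        o.append((x+c*X-s*Y,y+s*X+c*Y,z+dz))
    return np.array(o)
def hull(p,th,q):
    K,R,t=cam(p);v=(K@(R@corners(th,q).T+t[:,None]));return cv2.convexHull((v[:2]/v[2]).T.astype(np.float32))
def fit(th,obs,q0,fixz=None):
    S=[]
    for p,m in obs:
        ct=max(cv2.findContours(m.astype(np.uint8),cv2.RETR_EXTERNAL,cv2.CHAIN_APPROX_NONE)[0],key=cv2.contourArea)
        S.append((p,cv2.convexHull(ct).astype(np.float32)))
    def f(v):
        q=(*v,) if fixz is None else (v[0],v[1],fixz,v[2])
        e=0
        for p,h in S:
            g=hull(p,th,q);i=cv2.intersectConvexConvex(g,h)[0];e+=1-i/(cv2.contourArea(g)+cv2.contourArea(h)-i)
        return e/len(S)
    best=None
    for a in (np.arange(0,np.pi,np.pi/8) if len(q0)==3 else [q0[3]]):
        v=np.array([*q0[:3],a]) if fixz is None else np.array([q0[0],q0[1],a])
        n=len(v);st=np.vstack([v]+[v+np.eye(n)[i]*(.2 if i==n-1 else 10) for i in range(n)])
        r=minimize(f,v,method='Nelder-Mead',options=dict(initial_simplex=st,xatol=.02,fatol=1e-5,maxiter=600))
        if best is None or r.fun<best.fun: best=r
    return best.x,1-best.fun
E
python3 - <<'E'
from h import *
P={n:read_camera(n) for n in("scene","side")}
G={'deep_box_mid':(540,-335),'seal_lid_mid':(668,128),'divided_box_mid':(676,-112),'top_lid_mid':(465,125),'cutlery_case_mid':(448,-120),'board_top':(590,330)}
ov={n:P[n]['image'].copy() for n in P}
for th,g in G.items():
    obs=[]
    for n in P:
        R=cut_out(th,P[n]);
        R=[r for r in R if np.hypot(*(atz(P[n],r['at'],20)[:2]-g))<60]
        if R: obs.append((P[n],R[0]['region']))
    if not obs: print(th,'none');continue
    x,i=fit(th,obs,(g[0],g[1],0)) if len(obs)>1 else fit(th,obs,(g[0],g[1],0),0.)
    y,j=fit(th,obs,(g[0],g[1],0),0.)
    print(th,len(obs),x.round(2),round(i,3),y.round(2),round(j,3))
E
```

```text
deep_box_mid 2 [ 539.49 -326.79   -0.74    3.05] 0.943 [ 5.402e+02 -3.263e+02 -9.000e-02] 0.943
seal_lid_mid 2 [658.67 126.44  -0.78   2.91] 0.955 [658.89 126.82   2.91] 0.953
divided_box_mid 2 [ 6.6343e+02 -1.0273e+02 -9.6000e-01  2.6000e-01] 0.959 [ 6.6336e+02 -1.0271e+02  2.6000e-01] 0.956
top_lid_mid 2 [ 4.5578e+02  1.1871e+02 -2.6300e+00 -3.1000e-01] 0.931 [457.58 119.13   2.83] 0.925
cutlery_case_mid 2 [ 437.21 -131.53   -1.36    2.93] 0.893 [ 4.3793e+02 -1.3088e+02 -2.1000e-01] 0.891
board_top 2 [ 5.8135e+02  3.2770e+02 -2.5000e-01  2.8300e+00] 0.959 [ 5.8147e+02  3.2771e+02 -3.2000e-01] 0.959
```

Emit:
{"api": "move_arm", "payload": {"commands": [[[0.75,0.66,-0.2],-0.56,1],[[0.75,0.66,-0.2],-0.56,1],[[0.75,0.66,-0.2],-0.56,1],[[0.75,0.66,-0.2],-0.56,1],[[0.75,0.66,-0.2],-0.56,1],[[0.75,0.66,-0.2],-0.56,1],[[0.75,0.66,-0.2],-0.56,1],[[0.75,0.66,-0.2],-0.56,1],[[0.75,0.66,-0.2],-0.56,1],[[0.75,0.66,-0.2],-0.56,1],[[0.75,0.66,-0.2],-0.56,1],[[0.75,0.66,-0.2],-0.56,1],[[0,0,0],0,1],[[0,0,0],0,1]]}}

```text
t: 2.87
eef_pos: [540.3, -325.2, 332.3]
tcp_rot: [-3.141, 0.001, -0.089]
ft_force: [0.2, -1.8, 0.3]
opening: 0.999
grip_force: 0.0
```

```bash
cat > look.py <<'E'
import sys
from h import *
th=sys.argv[1]; q0=[float(a) for a in sys.argv[2:6]]
p=read_camera('wrist'); s=env.state()
print('tcp',s['eef_pos'].round(1),s['tcp_rot'].round(4),'t',round(s['t'],1),'op',round(s['opening'],3))
R=[r for r in cut_out(th,p) if r['confidence']>.3]
print([(np.round(r['at']),round(r['confidence'],2)) for r in R])
if R:
    m=min(R,key=lambda r:np.hypot(*(np.array(r['at'])-proj(p,(q0[0],q0[1],q0[2]+20)))))['region']
    x,i=fit(th,[(p,m)],q0,q0[2]); print('fit',x.round(3),round(i,3),'border',m[0].any(),m[-1].any(),m[:,0].any(),m[:,-1].any())
    cv2.polylines(p['image'],[hull(p,th,(x[0],x[1],q0[2],x[2])).astype(int)],True,(255,0,0),1)
save(p,sys.argv[6])
E
python3 look.py deep_box_mid 540 -327 0 -0.09 w1.png
```

```text
tcp [ 539.6 -326.1  332.6] [ 3.1416e+00  4.0000e-04 -8.9900e-02] t 2.9 op 1.003
[(array([315., 219.]), 0.98), (array([510.,  84.]), 0.78)]
fit [ 5.40418e+02 -3.25951e+02 -9.20000e-02] 0.855 border False False False False
```

View pics/w1.png

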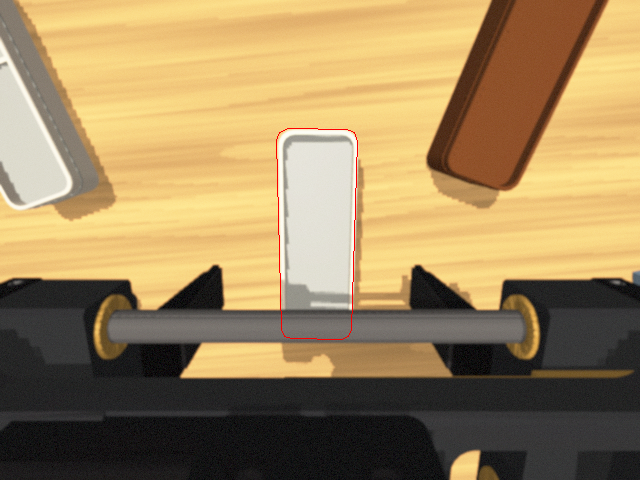

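The plain white box (316,230) is between the fingers and the brown look-alike (510,90) is well clear. I'll descend and grip.

Emit:
{"api": "move_arm", "payload": {"commands": [[[0,0,-0.7],0,1],[[0,0,-0.7],0,1],[[0,0,-0.7],0,1],[[0,0,-0.7],0,1],[[0,0,-0.7],0,1],[[0,0,-0.6],0,1],[[0,0,0],0,1],[[0,0,0],0,-1],[[0,0,0],0,-1],[[0,0,0],0,-1],[[0,0,0],0,-1],[[0,0,0],0,-1],[[0,0,0],0,-1],[[0,0,0],0,-1]]}}

```text
t: 4.13
eef_pos: [539.6, -326.3, 210.2]
tcp_rot: [3.141, -0.0, -0.092]
ft_force: [-1.8, -0.1, 4.2]
opening: 0.589
grip_force: 30.0
```

Emit:
{"api": "move_arm", "payload": {"commands": [[[0,0,0.5],0,-1],[[0,0,0.7],0,-1],[[0,0,0.7],0,-1],[[0,0,0.7],0,-1],[[0,0.4,0.7],-0.12,-1],[[0.06,0.7,0.7],-0.12,-1],[[0.06,0.9,0],-0.12,-1],[[0.06,0.9,0],-0.12,-1],[[0.06,0.9,0],-0.12,-1],[[0.06,0.9,0],-0.12,-1],[[0.06,0.9,0],-0.12,-1],[[0.06,0.9,0],-0.12,-1],[[0.06,0.9,0],-0.12,-1],[[0.06,0.9,0],-0.12,-1],[[0.06,0.9,0],-0.12,-1],[[0.06,0.9,0],-0.12,-1],[[0.06,0.9,0],-0.12,-1],[[0.06,0.9,0],-0.12,-1],[[0.06,0.9,0],-0.12,-1],[[0.06,0.9,0],-0.12,-1]]}}

```text
t: 5.8
eef_pos: [566.3, 86.1, 329.7]
tcp_rot: [3.141, 0.0, -0.246]
ft_force: [0.0, -0.9, -1.5]
opening: 0.589
grip_force: 30.0
```

Emit:
{"api": "move_arm", "payload": {"commands": [[[0.06,0.9,0],-0.12,-1],[[0.06,0.9,0],-0.12,-1],[[0.06,0.9,0],-0.12,-1],[[0.06,0.9,0],-0.12,-1],[[0.06,0.9,0],-0.12,-1],[[0.06,0.9,0],0,-1],[[0.06,0.9,0],0,-1],[[0.06,0.6,0],0,-1],[[0,0,0],0,-1],[[0,0,0],0,-1]]}}

```text
t: 6.63
eef_pos: [580.5, 292.4, 329.3]
tcp_rot: [3.141, 0.001, -0.292]
ft_force: [-0.2, -0.9, -0.7]
opening: 0.587
grip_force: 30.0
```

```bash
python3 look.py board_top 581 328 0 -0.31 w2.png
```

```text
tcp [580.7 291.6 329.4] [ 3.1408e+00  6.0000e-04 -2.9270e-01] t 6.7 op 0.589
[(array([226., 194.]), 0.75)]
fit [585.791 355.418  -0.637] 0.22 border False False False False
```

View pics/w2.png

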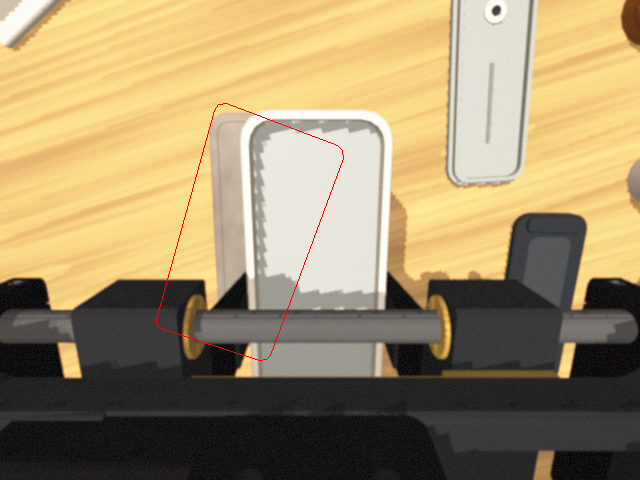

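Emit:
{"api": "move_arm", "payload": {"commands": [[[0,0.6,0],-0.14,-1],[[0,0.6,0],-0.14,-1],[[0,0,-0.6],0,-1],[[0,0,-0.7],0,-1],[[0,0,-0.7],0,-1],[[0,0,-0.7],0,-1],[[0,0,-0.6],0,-1],[[0,0,-0.1],0,-1],[[0,0,0],0,-1],[[0,0,0],0,-1]]}}

```text
t: 7.57
eef_pos: [581.3, 327.2, 228.7]
tcp_rot: [-3.141, -0.001, -0.317]
ft_force: [0.2, 0.8, -1.8]
opening: 0.592
grip_force: 30.0
```

```bash
cat > two.py <<'E'
# usage: two.py thing x y z yaw [png]: free fit from both fixed cameras
import sys
from h import *
P={n:read_camera(n) for n in("scene","side")}
s=env.state(); print('tcp',s['eef_pos'].round(1),s['tcp_rot'].round(4),'t',round(s['t'],1),'f',s['ft_force'].round(1))
for k in range(1,len(sys.argv)-4,5):
    th=sys.argv[k]; q=[float(a) for a in sys.argv[k+1:k+5]]; obs=[]
    for n in P:
        R=[r for r in cut_out(th,P[n]) if np.hypot(*(np.array(r['at'])-proj(P[n],(q[0],q[1],q[2]+15))))<40]
        if R: obs.append((P[n],R[0]['region']))
    print(th,len(obs))
    for o in (([obs] if len(obs)>1 else [])+[[b] for b in obs]):
        x,i=fit(th,o,q,None if len(o)>1 else q[2]); print('  ',x.round(3),round(i,3))
if len(sys.argv)%5==2:
    u,v=proj(P['side'],q[:3]).astype(int); im=P['side']['image'][max(0,v-110):v+70,max(0,u-120):u+120]
    w,h_=proj(P['scene'],q[:3]).astype(int); im2=P['scene']['image'][max(0,h_-110):h_+70,max(0,w-120):w+120]
    n=min(im.shape[0],im2.shape[0])
    P['side']['image']=cv2.resize(np.hstack([im[:n],im2[:n]]),None,fx=1.6,fy=1.6); save(P['side'],sys.argv[-1])
E
python3 two.py deep_box_mid 581 328 8 -0.31 board_top 581 328 0 -0.31 a1.png
```

```text
tcp [581.3 327.5 229.3] [-3.1403e+00 -1.6000e-03 -3.1620e-01] t 7.7 f [ 1.5 -0.2 -2. ]
deep_box_mid 2
   [ 5.78031e+02  3.25541e+02  1.26920e+01 -2.95000e-01] 0.72
   [ 5.72010e+02  3.27373e+02 -3.03000e-01] 0.784
   [ 5.84197e+02  3.16265e+02 -3.33000e-01] 0.682
board_top 2
   [ 5.82019e+02  3.27651e+02 -1.78600e+00 -3.11000e-01] 0.834
   [ 5.83500e+02  3.27529e+02 -3.12000e-01] 0.905
   [ 5.81287e+02  3.26423e+02 -3.14000e-01] 0.763
```

View pics/a1.png

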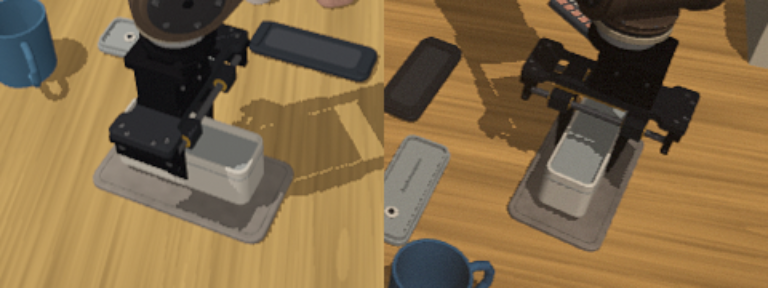

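The box hangs about 12 mm above the board, centred on it and aligned lengthwise. I'll lower it, let go and rise.

Emit:
{"api": "move_arm", "payload": {"commands": [[[0,0,-0.25],0,-1],[[0,0,-0.13],0,-1],[[0,0,-0.03],0,-1],[[0,0,0],0,-1],[[0,0,0],0,-1]]}}

```text
t: 8.28
eef_pos: [581.1, 327.7, 217.2]
tcp_rot: [-3.141, -0.002, -0.315]
ft_force: [-4.6, -3.7, 18.2]
opening: 0.59
grip_force: 30.0
```

Emit:
{"api": "move_arm", "payload": {"commands": [[[0,0,0],0,-0.3],[[0,0,0],0,0.3],[[0,0,0],0,1],[[0,0,0],0,1],[[0,0,0],0,1],[[0,0,0],0,1],[[0,0,0.7],0,1],[[0,0,0.8],0,1],[[0,0,0.8],0,1],[[0,0,0.8],0,1],[[0,0,0.8],0,1]]}}

```text
t: 9.2
eef_pos: [580.8, 327.7, 333.3]
tcp_rot: [3.141, 0.0, -0.316]
ft_force: [0.3, 0.2, 0.2]
opening: 0.997
grip_force: 0.0
```

Emit:
{"api": "move_arm", "payload": {"commands": [[[0.14,-0.7,0],0.13,1],[[0.14,-0.8,0],0.13,1],[[0.14,-0.8,0],0.13,1],[[0.14,-0.9,0],0.13,1],[[0.14,-0.9,0],0.13,1],[[0.14,-0.9,0],0.13,1],[[0.14,-0.8,0],0.13,1],[[0.14,-0.6,0],0.14,1],[[0,0,0],0,1],[[0,0,0],0,1]]}}

```text
t: 10.03
eef_pos: [614.7, 135.0, 332.3]
tcp_rot: [3.142, 0.0, -0.234]
ft_force: [0.3, 0.5, -0.6]
opening: 0.998
grip_force: 0.0
```

```bash
python3 look.py seal_lid_mid 659 127 0 -0.23 w3.png; python3 two.py deep_box_mid 581 328 8 -0.31 board_top 581 328 0 -0.31 a2.png
```

```text
tcp [614.5 135.9 332.3] [ 3.1416e+00  3.0000e-04 -2.3270e-01] t 10.1 op 0.997
[(array([312., 169.]), 0.56)]
fit [ 6.57637e+02  1.27465e+02 -2.35000e-01] 0.971 border False False False False
tcp [614.3 136.7 332.4] [ 3.1415e+00  2.0000e-04 -2.3080e-01] t 10.2 f [ 0.1  0.7 -0.6]
deep_box_mid 2
   [ 5.81390e+02  3.27306e+02  8.41700e+00 -3.13000e-01] 0.953
   [ 5.80671e+02  3.27587e+02 -3.10000e-01] 0.947
   [ 5.82510e+02  3.26158e+02 -3.33000e-01] 0.966
board_top 2
   [ 5.80388e+02  3.26987e+02 -3.02200e+00 -3.10000e-01] 0.884
   [ 5.82995e+02  3.27014e+02 -3.15000e-01] 0.963
   [ 5.80980e+02  3.26846e+02 -3.12000e-01] 0.804
```

View pics/w3.png

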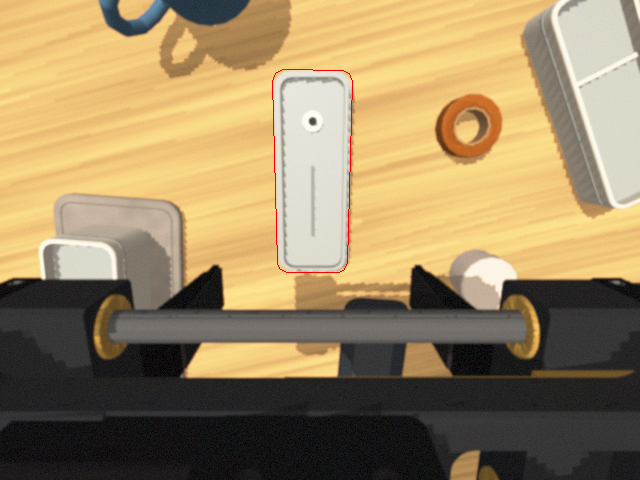

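The seal lid spans (275-352, 70-272), and the outline fits to 0.97. The jar, tape and mug are clear of the grasp.

Emit:
{"api": "move_arm", "payload": {"commands": [[[0.72,-0.15,0],-0.04,1],[[0.72,-0.15,-0.5],0,1],[[0,0,-0.7],0,1],[[0,0,-0.7],0,1],[[0,0,-0.7],0,1],[[0,0,-0.7],0,1],[[0,0,-0.7],0,1],[[0,0,-0.4],0,1],[[0,0,-0.15],0,1],[[0,0,0],0,1],[[0,0,0],0,1]]}}

```text
t: 11.35
eef_pos: [658.0, 126.8, 196.7]
tcp_rot: [-3.141, -0.001, -0.235]
ft_force: [0.1, -0.4, -0.2]
opening: 1.0
grip_force: 0.0
```

Emit:
{"api": "move_arm", "payload": {"commands": [[[0,0,0],0,-1],[[0,0,0],0,-1],[[0,0,0],0,-1],[[0,0,0],0,-1],[[0,0,0],0,-1],[[0,0,0],0,-1],[[0,0,0],0,-1]]}}

```text
t: 11.93
eef_pos: [657.7, 126.7, 196.2]
tcp_rot: [3.142, -0.0, -0.235]
ft_force: [-0.1, -1.1, 2.3]
opening: 0.646
grip_force: 30.0
```

Emit:
{"api": "move_arm", "payload": {"commands": [[[0,0,0.5],0,-1],[[0,0,0.8],0,-1],[[0,0,0.8],0,-1],[[0,0,0.8],0,-1],[[0,0,0.7],0,-1],[[-0.3,0.8,0],-0.12,-1],[[-0.3,0.8,0],-0.12,-1],[[-0.3,0.8,0],-0.12,-1],[[-0.34,0.9,0],-0.12,-1],[[-0.34,0.9,0],-0.12,-1],[[-0.34,0.9,0],-0.12,-1],[[-0.32,0.8,0],-0.12,-1],[[-0.3,0.79,0],-0.14,-1],[[0,0,0],0,-1],[[0,0,0],0,-1],[[0,0,0],0,-1]]}}

```text
t: 13.27
eef_pos: [581.6, 327.1, 303.8]
tcp_rot: [3.141, 0.0, -0.313]
ft_force: [0.3, -0.0, -0.8]
opening: 0.645
grip_force: 30.0
```

```bash
python3 two.py deep_box_mid 581 328 8 -0.31 seal_lid_mid 581 327 109 -0.31 a3.png; python3 look.py seal_lid_mid 581 327 109 -0.31 w4.png
```

```text
tcp [581.9 326.5 303.9] [ 3.1413e+00  1.0000e-04 -3.1430e-01] t 13.4 f [-0.5  0.1 -1.3]
deep_box_mid 2
   [ 5.83223e+02  3.26164e+02  4.84600e+00 -3.12000e-01] 0.745
   [ 5.81932e+02  3.26622e+02 -3.15000e-01] 0.622
   [ 5.83043e+02  3.25686e+02 -3.33000e-01] 0.867
seal_lid_mid 2
   [ 5.81579e+02  3.25087e+02  1.05971e+02 -2.88000e-01] 0.725
   [ 5.84722e+02  3.24659e+02 -2.93000e-01] 0.914
   [ 5.80682e+02  3.26102e+02 -3.24000e-01] 0.532
tcp [581.8 326.8 304. ] [ 3.1415 -0.     -0.3142] t 13.6 op 0.645
[(array([316., 224.]), 0.82)]
fit [ 5.81821e+02  3.26146e+02 -3.14000e-01] 0.618 border False False False False
```

View pics/a3.png

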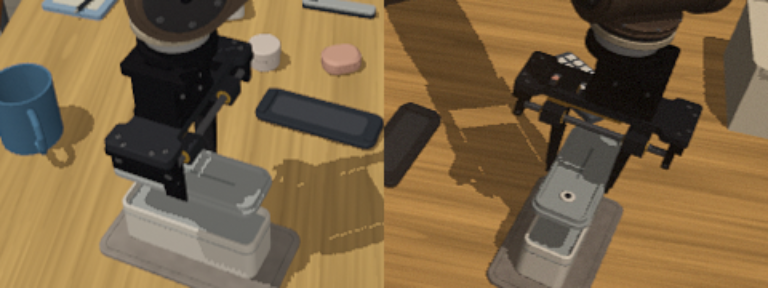

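The lid hangs level over the box mouth, aligned with it. I'll lower it.

Emit:
{"api": "move_arm", "payload": {"commands": [[[-0.01,0.02,-0.5],0,-1],[[0,0,-0.6],0,-1],[[0,0,-0.2],0,-1],[[0,0,-0.15],0,-1],[[0,0,-0.1],0,-1],[[0,0,-0.1],0,-1],[[0,0,0],0,-1],[[0,0,0],0,-1]]}}

```text
t: 14.33
eef_pos: [581.4, 328.0, 255.2]
tcp_rot: [-3.141, -0.001, -0.313]
ft_force: [0.2, -0.9, 2.3]
opening: 0.646
grip_force: 30.0
```

Emit:
{"api": "move_arm", "payload": {"commands": [[[0,0,-0.04],0,-1],[[0,0,0],0,-1],[[0,0,0],0,-0.2],[[0,0,0],0,0.4],[[0,0,0],0,1],[[0,0,0],0,1],[[0,0,0],0,1],[[0,0,0],0,1],[[0,0,0.6],0,1],[[0,0,0.8],0,1],[[0,0,0.8],0,1],[[0,0,0.5],0,1]]}}

```text
t: 15.33
eef_pos: [581.4, 328.1, 336.4]
tcp_rot: [-3.14, -0.001, -0.313]
ft_force: [0.4, -0.3, 0.1]
opening: 0.999
grip_force: 0.0
```

Emit:
{"api": "move_arm", "payload": {"commands": [[[0.076,-0.6,0],0.42,1],[[0.076,-0.8,0],0.42,1],[[0.076,-0.9,0],0.42,1],[[0.076,-0.9,0],0.42,1],[[0.076,-0.9,0],0.42,1],[[0.076,-0.9,0],0.42,1],[[0.076,-0.9,0],0.42,1],[[0.076,-0.9,0],0.42,1],[[0.076,-0.9,0],0.42,1],[[0.076,-0.9,0],0.42,1],[[0.076,-0.9,0],0.42,1],[[0.076,-0.9,0],0.42,1],[[0.076,-0.9,0],0.42,1],[[0.076,-0.9,0],0.42,1],[[0.076,-0.9,0],0.42,1],[[0.076,-0.9,0],0.42,1],[[0.076,-0.74,0],0.44,1],[[0,0,0],0,1],[[0,0,0],0,1]]}}

```text
t: 16.92
eef_pos: [619.9, -115.2, 334.0]
tcp_rot: [-3.141, 0.0, 0.257]
ft_force: [0.2, -0.6, 0.6]
opening: 1.001
grip_force: 0.0
```

```bash
python3 look.py divided_box_mid 663 -103 0 0.26 w5.png; python3 two.py deep_box_mid 581 328 8 -0.31 seal_lid_mid 581 327 67 -0.31 a4.png
python3 -c "
import cv2,numpy as np
a=cv2.imread('pics/w5.png');b=cv2.imread('pics/a4.png');a=cv2.resize(a,(400,300));b=cv2.resize(b,(800,300*1));c=np.zeros((600,800,3),'uint8');c[:300,:400]=a;c[300:]=b;cv2.imwrite('pics/c1.png',c)"
```

```text
tcp [ 619.8 -114.2  334. ] [-3.1413e+00  4.0000e-04  2.5800e-01] t 17.0 op 0.999
[(array([313., 167.]), 0.96)]
fit [ 6.63659e+02 -1.01326e+02  2.44000e-01] 0.983 border False False False False
tcp [ 619.9 -113.2  334.3] [-3.1415e+00  1.0000e-04  2.6010e-01] t 17.1 f [-0.4  0.7  0.1]
deep_box_mid 2
   [ 5.86265e+02  3.16898e+02 -4.01380e+01 -1.81000e-01] 0.394
   [ 5.79920e+02  3.17956e+02 -1.81000e-01] 0.234
   [ 5.83557e+02  3.24960e+02 -3.53000e-01] 0.526
seal_lid_mid 1
   [ 5.80855e+02  3.33616e+02 -3.25000e-01] 0.955
```

View pics/c1.png

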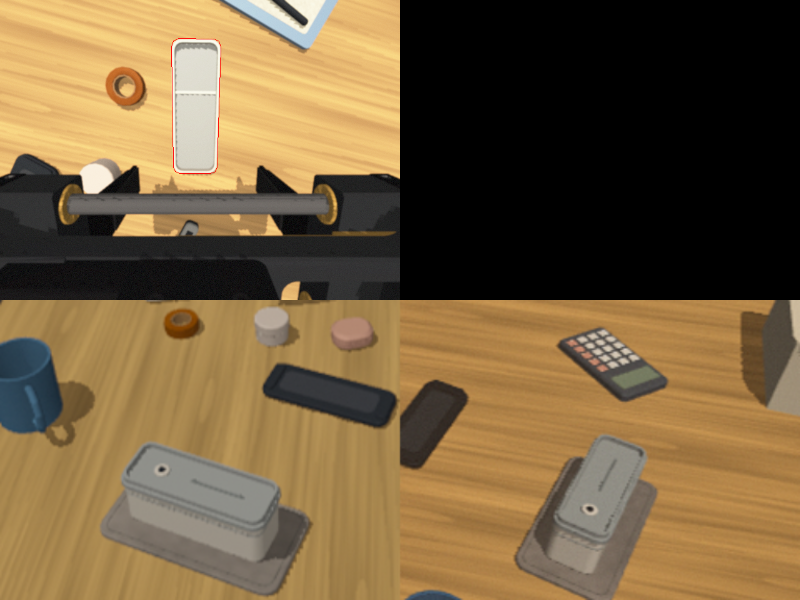

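The seal lid sits flush on the deep box (side crop, 200,480), and the divided box is outlined well at (195,105). Now I'll grip the divided box.

Emit:
{"api": "move_arm", "payload": {"commands": [[[0.73,0.2,0],-0.15,1],[[0.73,0.2,-0.5],0,1],[[0,0,-0.7],0,1],[[0,0,-0.7],0,1],[[0,0,-0.7],0,1],[[0,0,-0.7],0,1],[[0,0,-0.7],0,1],[[0,0,-0.33],0,1],[[0,0,0],0,1],[[0,0,0],0,1],[[0,0,0],0,-1],[[0,0,0],0,-1],[[0,0,0],0,-1],[[0,0,0],0,-1],[[0,0,0],0,-1],[[0,0,0],0,-1],[[0,0,0],0,-1]]}}

```text
t: 18.73
eef_pos: [663.8, -102.2, 204.5]
tcp_rot: [3.142, -0.0, 0.247]
ft_force: [-0.9, 0.5, 2.3]
opening: 0.585
grip_force: 30.0
```

Emit:
{"api": "move_arm", "payload": {"commands": [[[0,0,0.5],0,-1],[[0,0,0.8],0,-1],[[0,0,0.8],0,-1],[[0,0,0.8],0,-1],[[0,0,0.8],0,-1],[[-0.172,0.6,0.6],-0.44,-1],[[-0.172,0.9,0],-0.44,-1],[[-0.172,0.9,0],-0.44,-1],[[-0.172,0.9,0],-0.44,-1],[[-0.172,0.9,0],-0.44,-1],[[-0.172,0.9,0],-0.44,-1],[[-0.172,0.9,0],-0.44,-1],[[-0.172,0.9,0],-0.44,-1],[[-0.172,0.9,0],-0.44,-1],[[-0.172,0.9,0],-0.44,-1],[[-0.172,0.9,0],-0.44,-1],[[-0.172,0.9,0],-0.44,-1],[[-0.172,0.9,0],-0.44,-1],[[-0.172,0.9,0],-0.44,-1],[[-0.172,0.9,0],-0.44,-1]]}}

```text
t: 20.4
eef_pos: [585.9, 295.1, 333.2]
tcp_rot: [3.141, 0.0, -0.282]
ft_force: [1.1, 1.0, -1.4]
opening: 0.588
grip_force: 30.0
```

Emit:
{"api": "move_arm", "payload": {"commands": [[[-0.172,0.9,0],-0.44,-1],[[0,0.2,0],0,-1],[[0,0,-0.3],0,-1],[[0,0,-0.4],0,-1],[[0,0,-0.3],0,-1],[[0,0,0],0,-1],[[0,0,0],0,-1]]}}

```text
t: 20.98
eef_pos: [581.6, 325.7, 302.2]
tcp_rot: [3.14, 0.001, -0.317]
ft_force: [0.0, 0.5, -1.2]
opening: 0.586
grip_force: 30.0
```

```bash
python3 two.py divided_box_mid 581 327 100 -0.31 a5.png
```

```text
tcp [581.6 326.1 303.5] [ 3.1416e+00 -1.0000e-04 -3.1670e-01] t 21.1 f [ 0.1 -0.4 -1.6]
divided_box_mid 2
   [ 5.81257e+02  3.23926e+02  9.56590e+01 -2.99000e-01] 0.683
   [ 5.85702e+02  3.23029e+02 -2.97000e-01] 0.855
   [ 5.79652e+02  3.22158e+02 -4.28000e-01] 0.507
```

View pics/a5.png

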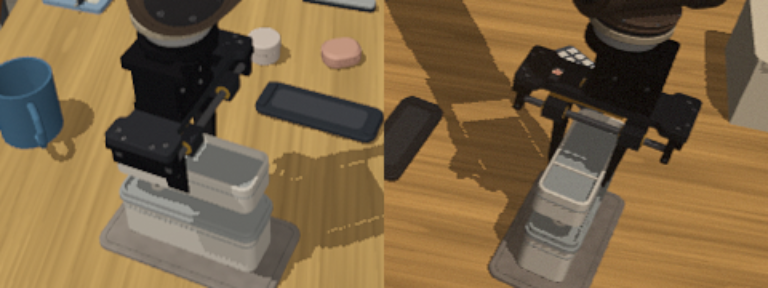

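The divided box hangs over the lid, lined up with it. I'll lower it.

Emit:
{"api": "move_arm", "payload": {"commands": [[[0,0.045,-0.3],0.03,-1],[[0,0,-0.3],0,-1],[[0,0,-0.15],0,-1],[[0,0,-0.1],0,-1],[[0,0,-0.05],0,-1],[[0,0,-0.05],0,-1],[[0,0,0],0,-1],[[0,0,0],0,-1]]}}

```text
t: 21.85
eef_pos: [581.0, 328.1, 275.5]
tcp_rot: [3.141, 0.0, -0.313]
ft_force: [-3.6, -1.8, 6.2]
opening: 0.59
grip_force: 30.0
```

Emit:
{"api": "move_arm", "payload": {"commands": [[[0,0,-0.03],0,-1],[[0,0,0],0,-1],[[0,0,0],0,-0.2],[[0,0,0],0,0.4],[[0,0,0],0,1],[[0,0,0],0,1],[[0,0,0],0,1],[[0,0,0],0,1],[[0,0,0.6],0,1],[[0,0,0.8],0,1],[[0,0,0.8],0,1]]}}

```text
t: 22.77
eef_pos: [581.2, 328.1, 340.0]
tcp_rot: [3.14, 0.001, -0.313]
ft_force: [-0.4, -0.3, 0.6]
opening: 0.996
grip_force: 0.0
```

Emit:
{"api": "move_arm", "payload": {"commands": [[[-0.4,-0.5,0],0,1],[[-0.55,-0.65,0],0,1],[[-0.6,-0.7,0],0,1],[[-0.6,-0.7,0],0,1],[[-0.6,-0.7,0],0,1],[[-0.6,-0.7,0],0,1],[[-0.6,-0.7,0],0,1],[[-0.6,-0.7,0],0,1],[[-0.6,-0.7,0],0,1],[[-0.4,-0.5,0],0,1],[[0,0,0],0,1],[[0,0,0],0,1]]}}

```text
t: 23.77
eef_pos: [414.7, 131.3, 340.3]
tcp_rot: [-3.141, -0.001, -0.315]
ft_force: [1.0, 0.2, 0.6]
opening: 0.997
grip_force: 0.0
```

```bash
python3 look.py top_lid_mid 457 119 0 -0.31 w6.png; python3 two.py divided_box_mid 581 327 71 -0.31 a6.png
python3 -c "
import cv2,numpy as np
a=cv2.imread('pics/w6.png');b=cv2.imread('pics/a6.png');a=cv2.resize(a,(400,300));b=cv2.resize(b,(800,300*1));c=np.zeros((600,800,3),'uint8');c[:300,:400]=a;c[300:]=b;cv2.imwrite('pics/c2.png',c)"
```

```text
tcp [415.2 131.7 340.3] [-3.1411e+00 -1.0000e-03 -3.1410e-01] t 23.8 op 1.003
[(array([314., 170.]), 0.88)]
fit [ 4.56175e+02  1.19486e+02 -3.04000e-01] 0.97 border False False False False
tcp [415.3 132.2 339.9] [-3.1415e+00 -3.0000e-04 -3.1280e-01] t 24.0 f [-0.1  0.5 -0.4]
divided_box_mid 2
   [ 5.81150e+02  3.26991e+02  7.01060e+01 -3.14000e-01] 0.951
   [ 5.82039e+02  3.27342e+02 -3.08000e-01] 0.942
   [ 5.81890e+02  3.26698e+02 -3.29000e-01] 0.963
```

View pics/c2.png

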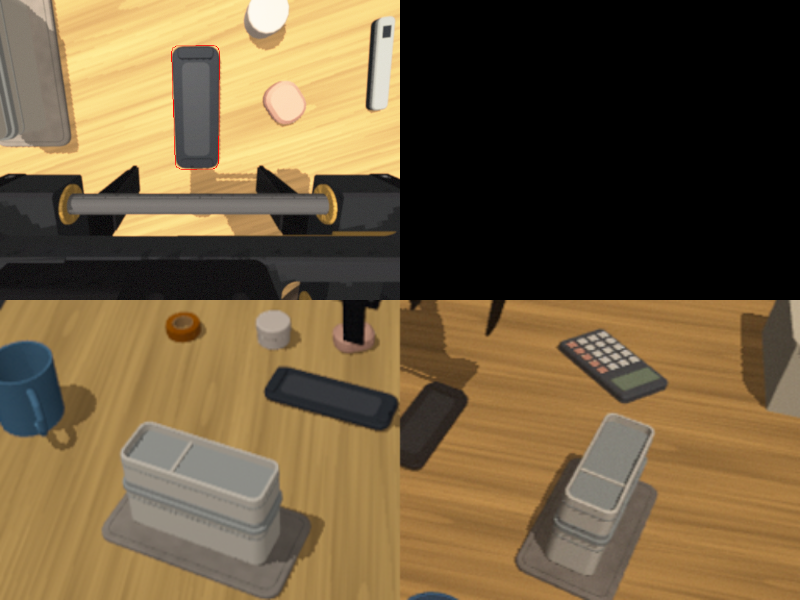

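Divided box is home, and the dark lid is outlined at (196,107). I'll grip the top lid.

Emit:
{"api": "move_arm", "payload": {"commands": [[[0.68,-0.2,0],0.1,1],[[0.68,-0.2,-0.5],0,1],[[0,0,-0.7],0,1],[[0,0,-0.7],0,1],[[0,0,-0.7],0,1],[[0,0,-0.7],0,1],[[0,0,-0.7],0,1],[[0,0,-0.55],0,1],[[0,0,-0.25],0,1],[[0,0,0],0,1],[[0,0,0],0,1],[[0,0,0],0,-1],[[0,0,0],0,-1],[[0,0,0],0,-1],[[0,0,0],0,-1],[[0,0,0],0,-1],[[0,0,0],0,-1],[[0,0,0],0,-1]]}}

```text
t: 25.57
eef_pos: [455.5, 119.6, 196.2]
tcp_rot: [-3.142, -0.0, -0.305]
ft_force: [-0.5, -0.7, 5.1]
opening: 0.648
grip_force: 30.0
```

Emit:
{"api": "move_arm", "payload": {"commands": [[[0,0,0.5],0,-1],[[0,0,0.8],0,-1],[[0,0,0.8],0,-1],[[0,0,0.8],0,-1],[[0,0,0.8],0,-1],[[0,0,0.8],0,-1],[[0.463,0.77,0.5],-0.1,-1],[[0.463,0.77,0],0,-1],[[0.463,0.77,0],0,-1],[[0.463,0.77,0],0,-1],[[0.463,0.77,0],0,-1],[[0.463,0.77,0],0,-1],[[0.463,0.77,0],0,-1],[[0.463,0.77,0],0,-1],[[0.463,0.77,0],0,-1],[[0,0,-0.3],0,-1],[[0,0,-0.2],0,-1],[[0,0,0],0,-1],[[0,0,0],0,-1]]}}

```text
t: 27.15
eef_pos: [580.2, 326.8, 330.4]
tcp_rot: [3.14, 0.001, -0.314]
ft_force: [0.1, 0.1, -0.3]
opening: 0.65
grip_force: 30.0
```

```bash
python3 two.py top_lid_mid 581 327 133 -0.31 a7.png
```

```text
tcp [580.4 326.9 331.3] [ 3.1415  0.     -0.3141] t 27.2 f [-0.7 -0.6 -0.7]
top_lid_mid 2
   [ 5.75393e+02  3.25388e+02  1.28707e+02 -2.85000e-01] 0.703
   [ 5.79970e+02  3.24409e+02 -2.79000e-01] 0.903
   [ 5.78021e+02  3.21283e+02 -4.40000e-01] 0.5
```

View pics/a7.png

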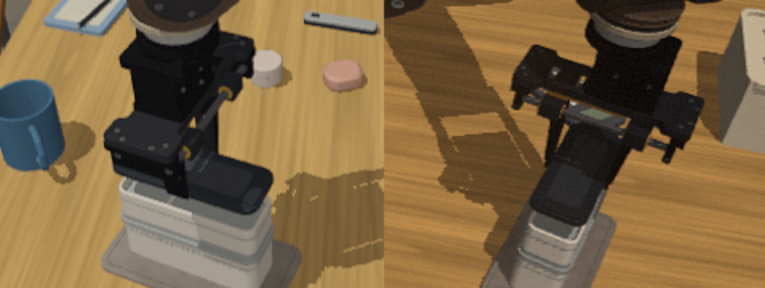

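The lid is centred over the divided box in both views. I'll lower it.

Emit:
{"api": "move_arm", "payload": {"commands": [[[0.01,0.02,-0.3],0,-1],[[0,0,-0.3],0,-1],[[0,0,-0.15],0,-1],[[0,0,-0.1],0,-1],[[0,0,-0.05],0,-1],[[0,0,-0.05],0,-1],[[0,0,0],0,-1],[[0,0,0],0,-1]]}}

```text
t: 28.02
eef_pos: [580.6, 328.1, 303.3]
tcp_rot: [3.141, 0.0, -0.313]
ft_force: [-4.2, -1.7, 6.5]
opening: 0.646
grip_force: 30.0
```

Emit:
{"api": "move_arm", "payload": {"commands": [[[0,0,-0.03],0,-1],[[0,0,0],0,-1],[[0,0,0],0,-0.2],[[0,0,0],0,0.4],[[0,0,0],0,1],[[0,0,0],0,1],[[0,0,0],0,1],[[0,0,0],0,1],[[0,0,0.6],0,1],[[0,0,0.8],0,1],[[0,0,0.8],0,1]]}}

```text
t: 28.93
eef_pos: [580.9, 328.1, 367.7]
tcp_rot: [3.14, 0.001, -0.313]
ft_force: [1.6, -0.3, -0.3]
opening: 0.998
grip_force: 0.0
```

Emit:
{"api": "move_arm", "payload": {"commands": [[[-0.32,-0.6,0],0.07,1],[[-0.32,-0.8,0],0.07,1],[[-0.32,-0.86,0],0.07,1],[[-0.32,-0.86,0],0.07,1],[[-0.32,-0.86,0],0.07,1],[[-0.32,-0.86,0],0.07,1],[[-0.32,-0.86,0],0.07,1],[[-0.32,-0.86,0],0.07,1],[[-0.32,-0.86,0],0.07,1],[[-0.32,-0.86,0],0.07,1],[[-0.32,-0.86,0],0.07,1],[[-0.32,-0.86,0],0.07,1],[[-0.32,-0.86,0],0.07,1],[[-0.32,-0.86,-0.2],0.07,1],[[-0.32,-0.86,-0.2],0.07,1],[[-0.32,-0.86,-0.2],0.07,1],[[-0.32,-0.86,-0.2],0.07,1],[[-0.32,-0.86,-0.2],0.1,1],[[0,0,0],0,1],[[0,0,0],0,1]]}}

```text
t: 30.6
eef_pos: [407.8, -127.6, 337.4]
tcp_rot: [-3.142, 0.0, -0.213]
ft_force: [0.1, -0.3, -0.9]
opening: 0.999
grip_force: 0.0
```

```bash
python3 look.py cutlery_case_mid 437.5 -131 0 -0.21 w7.png; python3 two.py top_lid_mid 581 327 107 -0.31 a8.png
python3 -c "
import cv2,numpy as np
a=cv2.imread('pics/w7.png');b=cv2.imread('pics/a8.png');a=cv2.resize(a,(400,300));b=cv2.resize(b,(800,300*1));c=np.zeros((600,800,3),'uint8');c[:300,:400]=a;c[300:]=b;cv2.imwrite('pics/c3.png',c)"
```

```text
tcp [ 408.  -126.9  337.6] [-3.1416e+00  1.0000e-04 -2.1180e-01] t 30.6 op 1.001
[(array([316., 188.]), 0.82)]
fit [ 4.38071e+02 -1.30690e+02 -2.05000e-01] 0.95 border False False False False
tcp [ 408.3 -125.9  337.8] [ 3.1414e+00 -4.0000e-04 -2.0910e-01] t 30.8 f [ 0.4  0.6 -0.5]
top_lid_mid 2
   [ 5.81669e+02  3.26700e+02  1.05105e+02 -3.04000e-01] 0.949
   [ 5.83182e+02  3.26353e+02 -3.02000e-01] 0.951
   [ 5.81786e+02  3.27854e+02 -3.04000e-01] 0.94
```

View pics/c3.png

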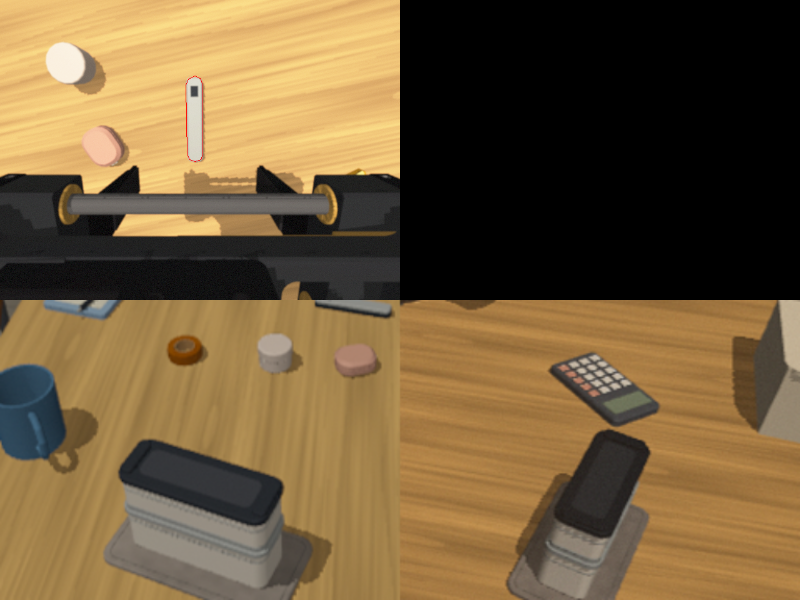

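The top lid is home in both views, and the case is outlined at (194,120). I'll grip the case.

Emit:
{"api": "move_arm", "payload": {"commands": [[[0.5,-0.09,0],0.06,1],[[0.5,-0.09,-0.5],0,1],[[0,0,-0.7],0,1],[[0,0,-0.7],0,1],[[0,0,-0.7],0,1],[[0,0,-0.7],0,1],[[0,0,-0.7],0,1],[[0,0,-0.5],0,1],[[0,0,-0.24],0,1],[[0,0,0],0,1],[[0,0,0],0,-1],[[0,0,0],0,-1],[[0,0,0],0,-1],[[0,0,0],0,-1],[[0,0,0],0,-1],[[0,0,0],0,-1],[[0,0,0],0,-1],[[0,0,0],0,-1],[[0,0,0],0,-1],[[0,0,0],0,-1]]}}

```text
t: 32.57
eef_pos: [438.0, -132.1, 195.3]
tcp_rot: [3.142, 0.0, -0.205]
ft_force: [0.1, -0.6, 0.2]
opening: 0.357
grip_force: 0.0
```

Emit:
{"api": "move_arm", "payload": {"commands": [[[0,0,0],0,-1],[[0,0,0],0,-1],[[0,0,0],0,-1],[[0,0,0],0,-1],[[0,0,0],0,-1],[[0,0,0],0,-1]]}}

```text
t: 33.07
eef_pos: [438.0, -132.0, 195.3]
tcp_rot: [3.142, 0.0, -0.205]
ft_force: [0.1, 0.1, -1.0]
opening: 0.226
grip_force: 30.0
```

Emit:
{"api": "move_arm", "payload": {"commands": [[[0,0,0.5],0,-1],[[0,0,0.8],0,-1],[[0,0,0.8],0,-1],[[0,0,0.8],0,-1],[[0,0,0.8],0,-1],[[0,0,0.8],0,-1],[[0.265,0.7,0.7],-0.075,-1],[[0.265,0.86,0],-0.075,-1],[[0.265,0.86,0],-0.075,-1],[[0.265,0.86,0],-0.075,-1],[[0.265,0.86,0],-0.075,-1],[[0.265,0.86,0],-0.075,-1],[[0.265,0.86,0],-0.075,-1],[[0.265,0.86,0],-0.075,-1],[[0.265,0.86,0],-0.075,-1],[[0.265,0.86,0],-0.075,-1],[[0.265,0.86,0],-0.075,-1],[[0.265,0.86,0],-0.075,-1]]}}

```text
t: 34.57
eef_pos: [533.5, 174.1, 351.2]
tcp_rot: [3.141, 0.0, -0.278]
ft_force: [0.4, -0.5, -0.2]
opening: 0.227
grip_force: 30.0
```

Emit:
{"api": "move_arm", "payload": {"commands": [[[0.265,0.86,0],-0.075,-1],[[0.265,0.86,0],-0.075,-1],[[0.265,0.86,0],-0.075,-1],[[0.265,0.86,0],-0.075,-1],[[0.265,0.86,0],-0.075,-1],[[0.265,0.86,0],-0.075,-1],[[0,0,-0.4],0,-1],[[0,0,-0.2],0,-1],[[0,0,0],0,-1],[[0,0,0],0,-1]]}}

```text
t: 35.4
eef_pos: [581.0, 326.7, 332.9]
tcp_rot: [3.14, 0.001, -0.314]
ft_force: [-0.5, -0.4, -0.7]
opening: 0.231
grip_force: 30.0
```

```bash
python3 two.py cutlery_case_mid 581 327 135 -0.31 a9.png
```

```text
tcp [581.2 326.7 333.8] [ 3.1416e+00 -2.0000e-04 -3.1430e-01] t 35.5 f [0.7 1.  0.3]
cutlery_case_mid 2
   [ 5.78810e+02  3.25089e+02  1.33873e+02 -2.76000e-01] 0.696
   [ 5.80649e+02  3.24943e+02 -2.84000e-01] 0.924
   [ 5.75423e+02  3.23379e+02 -3.87000e-01] 0.497
```

View pics/a9.png

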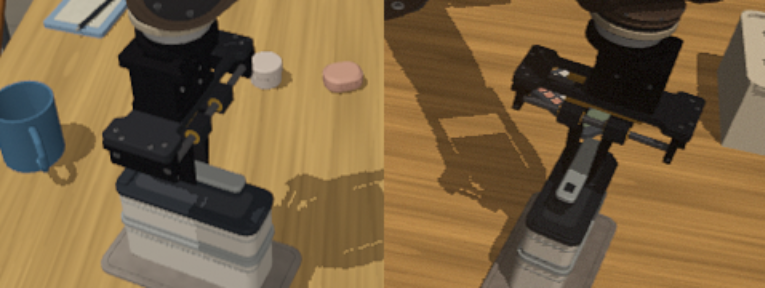

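The case hangs over the hollow, centred between the raised ends. I'll lower it.

Emit:
{"api": "move_arm", "payload": {"commands": [[[0,0.02,-0.3],0,-1],[[0,0,-0.15],0,-1],[[0,0,-0.1],0,-1],[[0,0,-0.05],0,-1],[[0,0,-0.05],0,-1],[[0,0,0],0,-1],[[0,0,0],0,-1]]}}

```text
t: 36.18
eef_pos: [581.0, 328.1, 314.4]
tcp_rot: [3.142, -0.0, -0.313]
ft_force: [-2.5, -2.0, 5.7]
opening: 0.223
grip_force: 30.0
```

Emit:
{"api": "move_arm", "payload": {"commands": [[[0,0,0],0,-0.4],[[0,0,0],0,-0.2],[[0,0,0],0,0],[[0,0,0],0,0.2],[[0,0,0],0,0.2],[[0,0,0.3],0,0.2],[[0,0,0.6],0,0.2],[[0,0,0.8],0,0.2],[[-0.4,-0.5,0.5],0,0.2],[[-0.6,-0.7,0],0,1],[[-0.6,-0.7,0],0,1],[[-0.6,-0.7,0],0,1],[[-0.6,-0.7,0],0,1],[[-0.6,-0.7,0],0,1],[[-0.4,-0.5,0],0,1],[[0,0,0],0,1],[[0,0,0],0,1]]}}

```text
t: 37.6
eef_pos: [467.1, 192.8, 380.8]
tcp_rot: [-3.141, -0.001, -0.314]
ft_force: [0.5, 0.2, 0.1]
opening: 0.994
grip_force: 0.0
```

```bash
python3 two.py deep_box_mid 581 327 8 -0.31 top_lid_mid 581 327 107 -0.31 cutlery_case_mid 581 327 119 -0.31 a10.png; python3 -c "
from h import *
p=read_camera('scene')
for th in ('cream_jar_mid','earbud_case_mid','tape_roll_mid'): print(th,[np.round(r['at']).tolist() for r in search_frame(th,p)[:1]])"
```

```text
tcp [467.7 193.5 380.4] [-3.1409e+00 -1.1000e-03 -3.1350e-01] t 37.7 f [1.1 0.8 0.3]
deep_box_mid 2
   [ 5.86410e+02  3.16563e+02 -3.76840e+01 -1.81000e-01] 0.39
   [ 5.79268e+02  3.18025e+02 -1.81000e-01] 0.247
   [ 5.83042e+02  3.27282e+02 -3.77000e-01] 0.506
top_lid_mid 2
   [ 5.81397e+02  3.27020e+02  1.04470e+02 -3.07000e-01] 0.961
   [ 5.83394e+02  3.26712e+02 -3.04000e-01] 0.961
   [ 5.81852e+02  3.28449e+02 -3.15000e-01] 0.954
cutlery_case_mid 2
   [ 5.82507e+02  3.27402e+02  1.18796e+02 -3.29000e-01] 0.925
   [ 5.83881e+02  3.27082e+02 -3.33000e-01] 0.937
   [ 5.80023e+02  3.27942e+02 -3.09000e-01] 0.953
cream_jar_mid [[348.0, 260.0]]
earbud_case_mid [[356.0, 228.0]]
tape_roll_mid [[331.0, 308.0]]
```

View pics/a10.png

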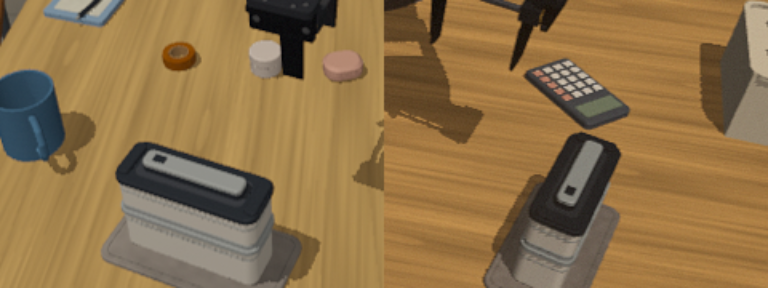

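The stack is fully assembled on the board, with the case in the hollow at (195,170). The bystanders are where they were, and the robot is touching nothing.

```bash
python3 -c "
from h import *
print(env.job_done())"
```

```text
the job is handed in; nothing more can be done
None
```

The lunch box is reassembled on the drying board in the order asked, with the cutlery case in the top lid's hollow and the other things left where they were; I handed it in at about 38 s of the 141 s allowed, and no verdict came back.

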